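# Reset the tripped bench modules in order

## Task

The bench supply has tripped and the white buttons of its three grey reset modules have popped up: with the fingertips, press each one lightly down until it is well in (over half its travel), first the wide round mushroom button, then the square one, then the small round one. Do not ram a button hard against its stop, do not lift or shift the modules, and leave the things lying around them alone.

Things in the scene. Friction and masses are not known exactly. Their poses are not given: they have to be found in the camera images.
- carrier: shallow aluminium tray screwed to the bench, 100 x 250 mm, base 6 mm thick, ribs to 18 mm; three bays side by side along its y axis, 70 mm apart. Origin: centre of its underside; z up
- module_wide: grey reset module, 86 (x) x 62 (y) x 48 mm (z), 0.5 kg, standing loose in one bay of the carrier (which bay varies) with about 2 mm of play; its button has a wide round mushroom cap, 42 mm across, at the centre of its top. Origin: centre of the underside, 6 mm above the bench
- button_wide_top (a point): centre of the flat top of the white button with a wide round mushroom cap, 42 mm across; popped up it stands 28 mm above the module's top, 82 mm above the bench, and sinks with the button. The cap is 9 mm thick on a thinner stem
- button_wide (a joint): how far the button with a wide round mushroom cap, 42 mm across is pushed down, m: about 0 popped up (starts between 0 and 0.002), 0.012 at its stop, where the cap still gives up to 6 mm on a spring (4 N rising 2 N per mm, springs back), then is hard; in (reset) from 0.006. Moves straight down under about 4 N (5 N if pressed quickly), has no spring and stays where it is left
- module_square: grey reset module, 86 (x) x 62 (y) x 48 mm (z), 0.5 kg, standing loose in one bay of the carrier (which bay varies) with about 2 mm of play; its button has a square cap, 27 mm a side, at the centre of its top. Origin: centre of the underside, 6 mm above the bench
- button_square_top (a point): centre of the flat top of the white button with a square cap, 27 mm a side; popped up it stands 28 mm above the module's top, 82 mm above the bench, and sinks with the button. The cap is 9 mm thick on a thinner stem
- button_square (a joint): how far the button with a square cap, 27 mm a side is pushed down, m: about 0 popped up (starts between 0 and 0.002), 0.012 at its stop, where the cap still gives up to 6 mm on a spring (4 N rising 2 N per mm, springs back), then is hard; in (reset) from 0.006. Moves straight down under about 4 N (5 N if pressed quickly), has no spring and stays where it is left
- module_small: grey reset module, 86 (x) x 62 (y) x 48 mm (z), 0.5 kg, standing loose in one bay of the carrier (which bay varies) with about 2 mm of play; its button has a small round cap, 18 mm across, at the centre of its top. Origin: centre of the underside, 6 mm above the bench
- button_small_top (a point): centre of the flat top of the white button with a small round cap, 18 mm across; popped up it stands 28 mm above the module's top, 82 mm above the bench, and sinks with the button. The cap is 9 mm thick on a thinner stem
- button_small (a joint): how far the button with a small round cap, 18 mm across is pushed down, m: about 0 popped up (starts between 0 and 0.002), 0.012 at its stop, where the cap still gives up to 6 mm on a spring (4 N rising 2 N per mm, springs back), then is hard; in (reset) from 0.006. Moves straight down under about 4 N (5 N if pressed quickly), has no spring and stays where it is left
- marker_pen: red and white marker pen, 135 mm long, 17 mm thick, lying near the carrier: a bystander. Origin: underside, about the middle
- loupe: folding black and silver loupe, 57 x 24 x 14 mm, lying beside the carrier: a bystander. Origin: underside, about the middle
- bottle_cap: white bottle cap, 37 mm across, 14 mm high, lying beside the carrier: a bystander. Origin: underside, about the middle
- needle_file: needle file with a yellow handle, 155 mm long, lying behind the carrier: a bystander. Origin: underside, about the middle
- pliers: red-handled flat-nose pliers, 141 x 44 x 11 mm, lying to the right: a bystander. Origin: underside, about the middle
- oil_dropper: brown dropper bottle, 33 mm across, 102 mm high, standing at the back: a bystander. Origin: underside, about the middle
Not all that is in view belongs to the job. What is shaped like the module_square but yellow is not meant. Leave any orange look-alike of the module_small alone.

How it is judged:
By the outcome, as a careful person would: the job done as asked, in the order asked, and still so for the second after the job is handed in, with the robot touching nothing.
It also fails if it takes over 40 s, if anything falls off the work surface, if the arm or the gripper's body presses on something with over 40 N, if the wrist force passes 120 N, or if a joint passes its speed limit or range.

## Robot

A 7-joint arm with a two-finger parallel gripper is mounted at the origin on a cart in front of the work surface, level with it; the furniture and walls round the work are solid. World frame = base frame: x ahead of the robot, y to its left, z up, the work surface at z = 0. Lengths are in m, angles in rad, forces in N, time in s.
With the tool pointing down it reaches from about 0.4 to 0.925 m from the base axis. Payload 5.6 kg.
Tool frame: the origin (TCP) lies between the finger pads; the fingertips stand 25 mm ahead of it and the grasp point (between the pads) lies 6 mm ahead of it; z points along the fingers, y is the line along which they close (so a half turn about z gives the same grasp; the last joint's range is limited). The gripper opens to 85 mm and grips with 20 to 120 N. Pads are 22 mm wide; open, the fingers measure 114 mm over their backs; the gripper's body (76 mm by 85 mm) begins 54 mm behind the grasp point. The pads swing forward as they close: fully open they stand 13 mm farther back than shut.
Start: joints at [-1.256, 0.468, -0.012, 1.603, 0.006, 1.071, -0.056], TCP at [0.228, 0.609, 0.256] pointing down, gripper open.
Joint ranges: [-2.53, 2.53], [-0.31, 2.02], [-1.57, 1.55], [0.28, 2.44], [-1.29, 4.43], [0.15, 1.84], [-2.92, 2.92]. Speed limits (rad/s): [2.57, 2.57, 3.14, 3.14, 3.14, 3.14, 3.14].

## Interface

Orientations are given as a unit quaternion [w, x, y, z].
In Python, from workcell import * gives the robot as it stands.
- The arm moves only by the tool apply_moves, never from a script. Its argument "rows" is one flat list of numbers, 7 for each row, row after row: the shift along the tool's x, y, z in m, then the turn, a rotation vector about the tool's x, y, z in units of 5 degrees (1.0 is 5 degrees), then the opening, from 0 (shut) to 1 (fully open). A call has 1 to 12 rows; each row is the pose to reach, as a shift and turn from the pose commanded when the call began, along the tool's axes at that moment; what a row does not reach only later rows make up. A row lasts 1/12 s, in which the tool goes at most 41.7 mm and 7.16 degrees, less where a joint would pass 70% of its speed; a pose out of reach is approached as far as the arm can. A call with a gripper value outside its range is refused whole. The fingers move at their own pace and stop on an object; "force" is the grip in N (left out, the last holds). Time passes only in rows, so rows that repeat a pose let the fingers close. It gives the time, the measured TCP pose, the force, the opening and the grip force at its end, in the units of the state.
- sense(): the state, without advancing time (a new reading comes with each control period).
- read_camera(name): name is "scene" or "top"; returns a dict with "img" (420x560x3 uint8, blue, green, red), "camera_matrix" (3x3 intrinsics, pixels), "D" ([k1, k2, p1, p2, k3] as OpenCV has them; the pictures are not rectified), "eye" and "attitude" of the camera in the world. Camera axes: x right, y down, z forward; pixel columns grow to the right and rows downward; lengths in m; the calibration is good to about 2 mm. A picture is of the moment at which its call begins. There is no depth.
- job_done(): hands the job in; it is judged then, once.
The state is a dict: "t": time; "joint_positions": joint angles; "qvel": joint speeds; "joint_torque": joint torques, N m; "ee_pos": TCP position; "tcp_rot": TCP orientation; "force": force on the tool from outside, world axes, zero at the start; "torque": the same for the moment, N m; "gripper_width": finger opening in m; "gripper_force": force on a finger pad.
Only numpy, scipy, OpenCV 4.12 (cv2) and the standard library are available. Lean on these libraries where they do the work, as an engineer would, in place of code of your own. Each camera call takes 0.05 s, during which the arm holds its last target. There are 200 camera calls.

## Working session

There is one attempt and no reset: what is moved stays moved. The work goes in short steps, Python scripts to look and compute and a tool call to move; the robot and the scene stay as the last step left them, time stands still between calls to the robot, and variables do not carry over. Pictures are saved under pics/ and viewed, at most 10 in all, crops included, and the job is handed in when it is done.

Besides the shell and the picture viewer there is one more tool, called after "Request:" in YAML: its name, and indented under it one key for each argument. apply_moves: Moves the arm, as the interface text tells. Its arguments: {"type":"object","properties":{"rows":{"type":"array"},"force":{"type":"number"}},"required":["rows"]}

```bash
mkdir -p pics
cat > h.py <<'E'
from workcell import *
import numpy as np, cv2
from scipy.spatial.transform import Rotation as R
def cam(n):
    c=read_camera(n); return c
def att(c):
    a=np.array(c["attitude"],float)
    return a if a.shape==(3,3) else R.from_quat(a,scalar_first=True).as_matrix()
def ray(c,px,z):
    p=cv2.undistortPoints(np.array([[px]],float),np.array(c["camera_matrix"]),np.array(c["D"]))[0,0]
    d=att(c)@np.array([p[0],p[1],1]); e=np.array(c["eye"]); return e+d*(z-e[2])/d[2]
def proj(c,P):
    Rm=att(c).T; rv=cv2.Rodrigues(Rm)[0]; return cv2.projectPoints(np.array([P],float),rv,-Rm@np.array(c["eye"]),np.array(c["camera_matrix"]),np.array(c["D"]))[0][0,0]
E
python3 - <<'E'
from h import *
for n in("top","scene"):
    c=cam(n); cv2.imwrite(f"pics/{n}0.png",c["img"]); print(n,c["eye"],c["attitude"],c["camera_matrix"])
s=sense();print({k:s[k] for k in("t","ee_pos","tcp_rot","force","gripper_width")})
E
```

```text
top [ 0.52513578 -0.02191807  1.06515002] [-0.00677503  0.7133226  -0.70063323  0.01542877] [[417.35232222   0.         282.38204988]
 [  0.         417.35232222 209.78856285]
 [  0.           0.           1.        ]]
scene [-0.38920374 -0.6510826   0.79163113] [-0.41916823  0.77893244 -0.40449904  0.23225582] [[511.12266022   0.         279.64949005]
 [  0.         511.12266022 215.22813351]
 [  0.           0.           1.        ]]
{'t': 0.1, 'ee_pos': array([0.22753487, 0.60835782, 0.25540452]), 'tcp_rot': array([-8.47634853e-05,  1.77968308e-01,  9.84035873e-01, -8.21344327e-04]), 'force': array([-0.48753562,  0.47059219,  0.29566617]), 'gripper_width': 0.08554555922728384}
```

View pics/top0.png

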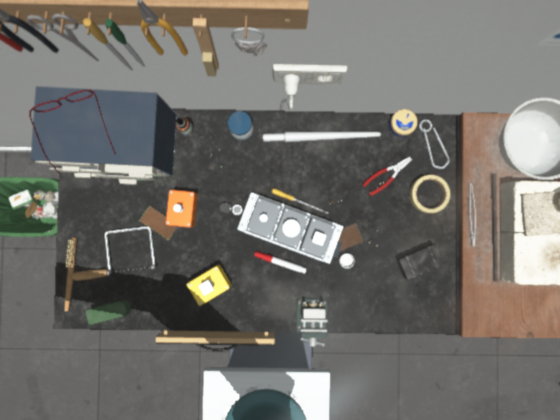

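View pics/scene0.png

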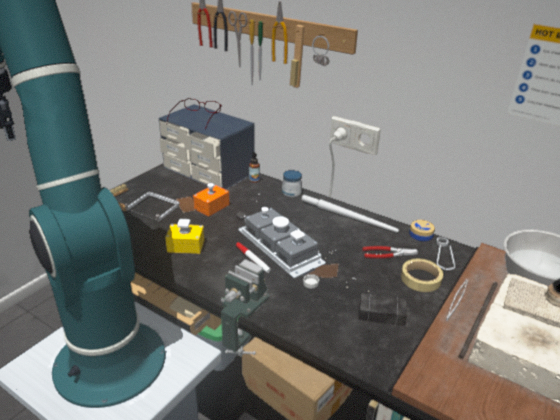

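The top view shows the carrier with three grey modules: small round at about (263,218), wide round at (291,229) and square at (319,238). The yellow square-button box at (208,286) and the orange one at (180,208) are look-alikes outside the tray. I'll measure the caps and confirm in one crop.

Run:
```python
from h import *
px={"small":(263,218),"wide":(291,229),"square":(319,238)}
T=cam("top");S=cam("scene")
def blobs(c,guess):
    hsv=cv2.cvtColor(c["img"],cv2.COLOR_BGR2HSV)
    m=((hsv[...,2]>200)&(hsv[...,1]<40)).astype(np.uint8)
    n,l,st,ce=cv2.connectedComponentsWithStats(m)
    return [(np.round(ce[i],1),st[i,4],st[i,2:4]) for i in range(1,n) if st[i,4]>15 and np.linalg.norm(ce[i]-guess)<22]
for k,p in px.items():
    P=ray(T,p,.081); q=proj(S,P)
    print(k,P.round(3),q.round(1))
    for b in blobs(T,p): print(" top",b,ray(T,b[0],.081).round(4))
    for b in blobs(S,q): print(" scene",b,ray(S,b[0],.081).round(4))
a=cv2.resize(T["img"][180:275,225:355],None,fx=5,fy=5,interpolation=cv2.INTER_CUBIC)
b=cv2.resize(S["img"][195:280,230:335],None,fx=5,fy=5,interpolation=cv2.INTER_CUBIC)
cv2.imwrite("pics/c1.png",a);cv2.imwrite("pics/c2.png",b)
```

```text
small [0.536 0.012 0.081] [264.3 208.3]
 top (array([279.1, 215.7]), np.int32(23), array([ 5, 11], dtype=int32)) [ 0.5421 -0.0262  0.081 ]
 top (array([263.1, 218. ]), np.int32(65), array([9, 9], dtype=int32)) [0.536  0.0114 0.081 ]
 scene (array([264.4, 208.8]), np.int32(24), array([6, 5], dtype=int32)) [0.5339 0.01   0.081 ]
 scene (array([280.1, 221.1]), np.int32(132), array([16, 11], dtype=int32)) [ 0.51   -0.0562  0.081 ]
wide [ 0.511 -0.055  0.081] [279.9 220.7]
 top (array([288.9, 232.1]), np.int32(857), array([105,  70], dtype=int32)) [ 0.5039 -0.05    0.081 ]
 top (array([279.1, 215.7]), np.int32(23), array([ 5, 11], dtype=int32)) [ 0.5421 -0.0262  0.081 ]
 top (array([306.4, 219.8]), np.int32(17), array([4, 9], dtype=int32)) [ 0.5336 -0.0908  0.081 ]
 top (array([290.9, 228.4]), np.int32(274), array([19, 18], dtype=int32)) [ 0.5126 -0.0545  0.081 ]
 scene (array([264.4, 208.8]), np.int32(24), array([6, 5], dtype=int32)) [0.5339 0.01   0.081 ]
 scene (array([280.1, 221.1]), np.int32(132), array([16, 11], dtype=int32)) [ 0.51   -0.0562  0.081 ]
 scene (array([297.1, 233.6]), np.int32(86), array([15, 10], dtype=int32)) [ 0.4889 -0.1209  0.081 ]
square [ 0.491 -0.121  0.081] [297.7 233.2]
 top (array([319. , 238.4]), np.int32(152), array([15, 14], dtype=int32)) [ 0.4903 -0.1212  0.081 ]
 scene (array([280.1, 221.1]), np.int32(132), array([16, 11], dtype=int32)) [ 0.51   -0.0562  0.081 ]
 scene (array([297.1, 233.6]), np.int32(86), array([15, 10], dtype=int32)) [ 0.4889 -0.1209  0.081 ]
```

View pics/c1.png

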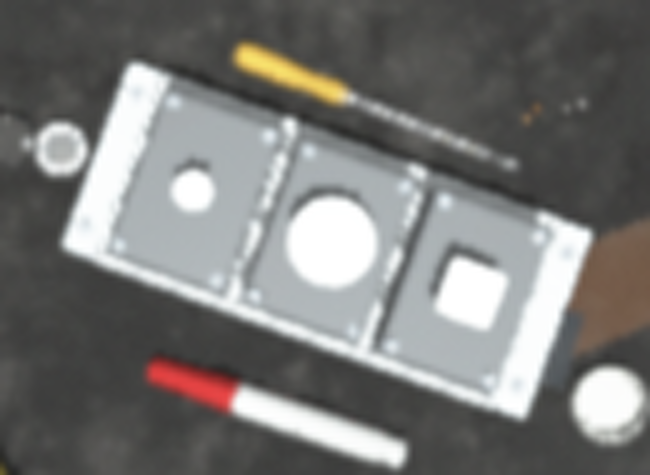

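View pics/c2.png

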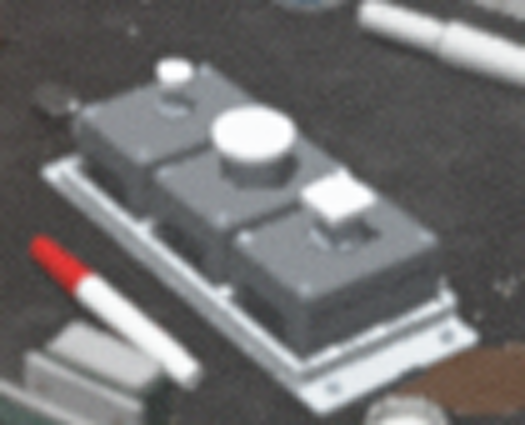

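Confirmed in the enlarged crops: the three grey modules in the tray are small (left), wide (middle) and square (right). The yellow and orange boxes are decoys. The tool's closing axis already runs along the tray, so I need no turn. I'll shut the fingers and move above the wide button.

Request:
apply_moves:
  rows: [-0.015,-0.015,0,0,0,0,0,-0.035,-0.035,0,0,0,0,0,-0.06,-0.06,0,0,0,0,0,-0.085,-0.09,0,0,0,0,0,-0.11,-0.115,0,0,0,0,0,-0.135,-0.14,0,0,0,0,0,-0.16,-0.165,0,0,0,0,0,-0.185,-0.19,0,0,0,0,0,-0.205,-0.215,0,0,0,0,0,-0.225,-0.235,0,0,0,0,0,-0.24,-0.25,0,0,0,0,0,-0.25,-0.26,0,0,0,0,0]
  force: 30

```text
t: 1.2
ee_pos: [0.3717, 0.2752, 0.2564]
tcp_rot: [0.0, 0.179, 0.984, -0.0]
force: [0.5, -0.3, -0.2]
gripper_width: 0.0004
gripper_force: 0.0
```

Request:
apply_moves:
  rows: [-0.015,-0.015,0,0,0,0,0,-0.035,-0.035,0,0,0,0,0,-0.06,-0.06,0,0,0,0,0,-0.085,-0.09,0,0,0,0,0,-0.11,-0.115,0,0,0,0,0,-0.135,-0.14,0,0,0,0,0,-0.16,-0.165,0,0,0,0,0,-0.185,-0.19,0,0,0,0,0,-0.21,-0.22,0,0,0,0,0,-0.23,-0.24,0,0,0,0,0,-0.243,-0.255,0,0,0,0,0,-0.248,-0.262,0,0,0,0,0]

```text
t: 2.2
ee_pos: [0.5119, -0.0579, 0.2564]
tcp_rot: [0.0, 0.18, 0.984, -0.001]
force: [-0.3, 0.1, -0.5]
gripper_width: 0.0003
gripper_force: 0.0
```

Request:
apply_moves:
  rows: [0.001,0.003,0.01,0,0,0,0,0.001,0.003,0.03,0,0,0,0,0.001,0.003,0.055,0,0,0,0,0.001,0.003,0.08,0,0,0,0,0.001,0.003,0.1,0,0,0,0,0.001,0.003,0.112,0,0,0,0,0.001,0.003,0.116,0,0,0,0,0.001,0.003,0.116,0,0,0,0,0.001,0.003,0.116,0,0,0,0]

```text
t: 2.95
ee_pos: [0.5114, -0.0503, 0.1404]
tcp_rot: [-0.0, 0.177, 0.984, 0.0]
force: [-0.1, 0.4, 0.3]
gripper_width: -0.0001
gripper_force: 0.0
```

Run:
```python
from h import *
S=cam("scene");s=sense();print(s["ee_pos"],s["force"])
print(proj(S,s["ee_pos"]),proj(S,s["ee_pos"]-[0,0,.025]))
cv2.imwrite("pics/s1.png",cv2.resize(S["img"][160:280,210:340],None,fx=5,fy=5,interpolation=cv2.INTER_CUBIC)[:600])
```

```text
[ 0.51179273 -0.05055975  0.14090854] [ 0.40491973 -0.68870872  0.21964569]
[279.17150298 199.79624306] [278.94911078 208.37906894]
```

View pics/s1.png

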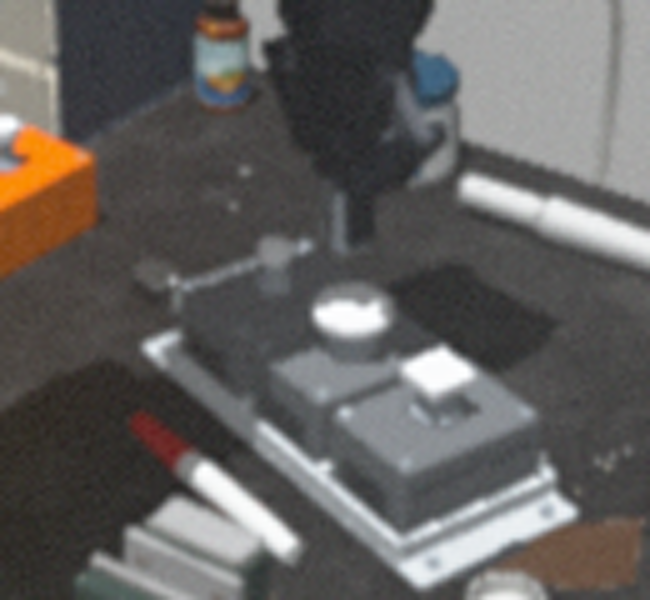

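The shut fingertips show at crop (350,250), directly over the wide cap at crop (353,312). They are 5 mm too far toward +y. I'll correct that and press slowly.

Request:
apply_moves:
  rows: [-0.002,-0.004,0.003,0,0,0,0,-0.002,-0.004,0.01,0,0,0,0,-0.002,-0.004,0.018,0,0,0,0,-0.002,-0.004,0.024,0,0,0,0,-0.002,-0.004,0.028,0,0,0,0,-0.002,-0.004,0.03,0,0,0,0,-0.002,-0.004,0.03,0,0,0,0,-0.002,-0.004,0.03,0,0,0,0]

```text
t: 3.67
ee_pos: [0.5119, -0.0559, 0.1101]
tcp_rot: [-0.0, 0.178, 0.984, -0.0]
force: [-0.1, 0.1, -0.0]
gripper_width: 0.0
gripper_force: 0.0
```

Request:
apply_moves:
  rows: [0,0,0.001,0,0,0,0,0,0,0.002,0,0,0,0,0,0,0.003,0,0,0,0,0,0,0.004,0,0,0,0,0,0,0.005,0,0,0,0,0,0,0.006,0,0,0,0,0,0,0.007,0,0,0,0,0,0,0.008,0,0,0,0]

```text
t: 4.33
ee_pos: [0.512, -0.0558, 0.1024]
tcp_rot: [0.0, 0.178, 0.984, 0.0]
force: [-0.6, 0.6, 2.5]
gripper_width: 0.0002
gripper_force: 1.6
```

Request:
apply_moves:
  rows: [0,0,0.001,0,0,0,0,0,0,0.002,0,0,0,0,0,0,0.003,0,0,0,0,0,0,0.004,0,0,0,0,0,0,0.005,0,0,0,0,0,0,0.005,0,0,0,0]

```text
t: 4.83
ee_pos: [0.5119, -0.0558, 0.0971]
tcp_rot: [0.0, 0.178, 0.984, -0.0]
force: [0.8, -0.5, 0.9]
gripper_width: 0.0004
gripper_force: 0.3
```

Request:
apply_moves:
  rows: [0,0,-0.005,0,0,0,0,0,0,-0.02,0,0,0,0,0,0,-0.035,0,0,0,0,0,0,-0.043,0,0,0,0,-0.001,-0.015,-0.043,0,0,0,0,-0.002,-0.035,-0.043,0,0,0,0,-0.002,-0.055,-0.043,0,0,0,0,-0.002,-0.065,-0.043,0,0,0,0,-0.002,-0.069,-0.043,0,0,0,0,-0.002,-0.069,-0.043,0,0,0,0,-0.002,-0.069,-0.043,0,0,0,0]

```text
t: 5.75
ee_pos: [0.4899, -0.1204, 0.1402]
tcp_rot: [0.0, 0.178, 0.984, 0.0]
force: [-0.3, 0.3, 1.0]
gripper_width: -0.0003
gripper_force: 0.0
```

Run:
```python
from h import *
S=cam("scene");s=sense();print(s["ee_pos"],s["force"])
cv2.imwrite("pics/s2.png",cv2.resize(S["img"][160:280,210:340],None,fx=5,fy=5,interpolation=cv2.INTER_CUBIC)[:600])
```

```text
[ 0.48996958 -0.12005527  0.14021581] [ 0.55738839 -0.16265098  0.38028583]
```

View pics/s2.png

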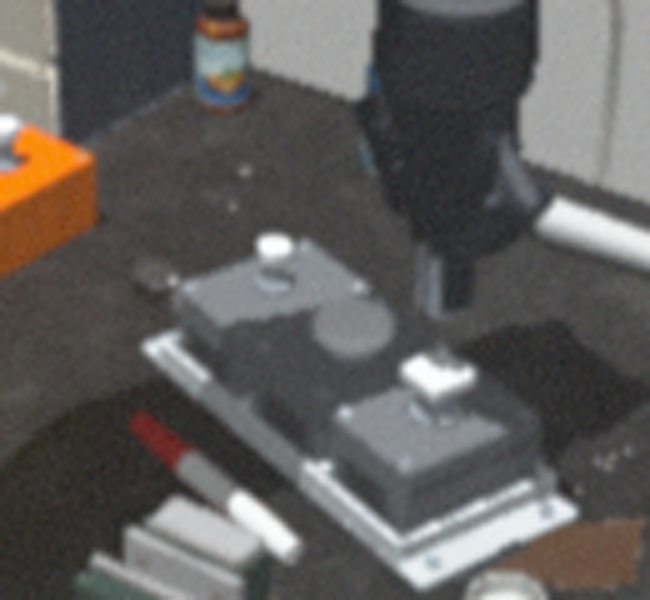

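The wide cap has sunk from crop y≈312 to y≈327, about 9 mm, so it is in. The fingertips at crop (445,300) stand over the square cap at (437,375). I'll press it next.

Request:
apply_moves:
  rows: [0,0,0.004,0,0,0,0,0,0,0.012,0,0,0,0,0,0,0.02,0,0,0,0,0,0,0.026,0,0,0,0,0,0,0.03,0,0,0,0,0,0,0.031,0,0,0,0,0,0,0.032,0,0,0,0,0,0,0.033,0,0,0,0,0,0,0.034,0,0,0,0,0,0,0.035,0,0,0,0,0,0,0.036,0,0,0,0,0,0,0.037,0,0,0,0]

```text
t: 6.8
ee_pos: [0.4898, -0.1212, 0.1036]
tcp_rot: [0.0, 0.178, 0.984, 0.0]
force: [-0.5, -0.5, 3.2]
gripper_width: 0.0001
gripper_force: 1.6
```

Request:
apply_moves:
  rows: [0,0,0.001,0,0,0,0,0,0,0.002,0,0,0,0,0,0,0.003,0,0,0,0,0,0,0.004,0,0,0,0,0,0,0.005,0,0,0,0,0,0,0.006,0,0,0,0,0,0,0.006,0,0,0,0]

```text
t: 7.38
ee_pos: [0.4897, -0.1212, 0.0971]
tcp_rot: [0.0, 0.178, 0.984, -0.0]
force: [0.1, -0.7, 0.9]
gripper_width: -0.0001
gripper_force: 0.5
```

Request:
apply_moves:
  rows: [0,0,-0.005,0,0,0,0,0,0,-0.02,0,0,0,0,0,0,-0.035,0,0,0,0,0,0,-0.043,0,0,0,0,0.001,0.015,-0.043,0,0,0,0,0.002,0.04,-0.043,0,0,0,0,0.003,0.07,-0.043,0,0,0,0,0.004,0.1,-0.043,0,0,0,0,0.004,0.125,-0.043,0,0,0,0,0.004,0.137,-0.043,0,0,0,0,0.004,0.139,-0.043,0,0,0,0,0.004,0.139,-0.043,0,0,0,0]

```text
t: 8.38
ee_pos: [0.5342, 0.0102, 0.1401]
tcp_rot: [-0.0, 0.178, 0.984, -0.0]
force: [-0.4, -0.6, -0.5]
gripper_width: 0.0004
gripper_force: 0.0
```

Run:
```python
from h import *
S=cam("scene");s=sense();print(s["ee_pos"],s["force"])
cv2.imwrite("pics/s3.png",cv2.resize(S["img"][160:280,210:340],None,fx=5,fy=5,interpolation=cv2.INTER_CUBIC)[:600])
```

```text
[0.53394192 0.00904364 0.14012633] [-0.31962896 -0.77897101  0.0224339 ]
```

View pics/s3.png

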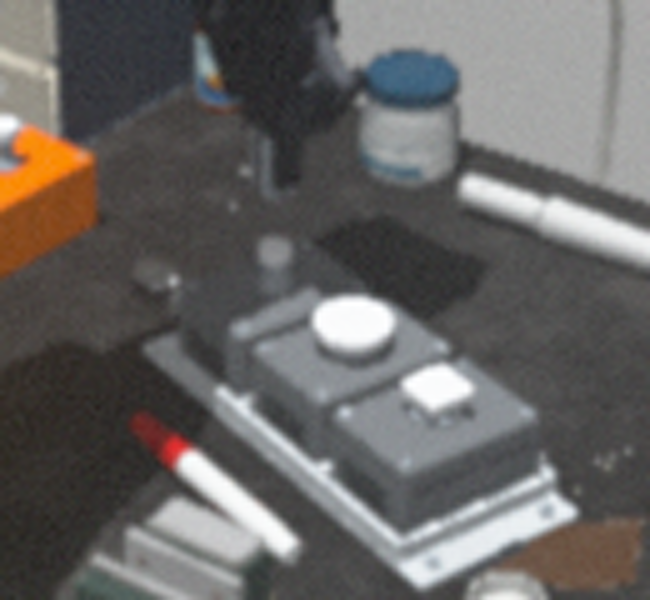

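The square cap has dropped to crop (437,387) and the modules have not moved. The fingertips at (275,175) stand over the small cap at (275,250), so I'll press it.

Request:
apply_moves:
  rows: [0,0.001,0.004,0,0,0,0,0,0.001,0.012,0,0,0,0,0,0.001,0.02,0,0,0,0,0,0.001,0.026,0,0,0,0,0,0.001,0.03,0,0,0,0,0,0.001,0.031,0,0,0,0,0,0.001,0.032,0,0,0,0,0,0.001,0.033,0,0,0,0,0,0.001,0.034,0,0,0,0,0,0.001,0.035,0,0,0,0,0,0.001,0.036,0,0,0,0,0,0.001,0.037,0,0,0,0]

```text
t: 9.43
ee_pos: [0.5351, 0.0115, 0.1036]
tcp_rot: [0.0, 0.178, 0.984, 0.0]
force: [0.3, -0.7, 3.6]
gripper_width: 0.0003
gripper_force: 1.6
```

Request:
apply_moves:
  rows: [0,0,0.001,0,0,0,0,0,0,0.002,0,0,0,0,0,0,0.003,0,0,0,0,0,0,0.004,0,0,0,0,0,0,0.005,0,0,0,0,0,0,0.006,0,0,0,0,0,0,0.006,0,0,0,0]

```text
t: 10.02
ee_pos: [0.535, 0.0114, 0.0971]
tcp_rot: [0.0, 0.178, 0.984, 0.0]
force: [-0.2, 0.6, 0.5]
gripper_width: 0.0
gripper_force: 0.5
```

Request:
apply_moves:
  rows: [0,0,-0.005,0,0,0,0,0,0,-0.02,0,0,0,0,0,0,-0.04,0,0,0,0,0,0,-0.065,0,0,0,0,0,0,-0.09,0,0,0,0,0,0.02,-0.115,0,0,0,0,0,0.05,-0.135,0,0,0,0,0,0.08,-0.145,0,0,0,0,0,0.11,-0.15,0,0,0,0,0,0.13,-0.15,0,0,0,0,0,0.14,-0.15,0,0,0,0,0,0.14,-0.15,0,0,0,0]

```text
t: 11.02
ee_pos: [0.5837, 0.1449, 0.2468]
tcp_rot: [-0.0, 0.176, 0.984, 0.0]
force: [-0.9, 0.8, -0.5]
gripper_width: -0.0
gripper_force: 0.0
```

Run:
```python
from h import *
S=cam("scene");s=sense();print(s["ee_pos"],s["force"])
cv2.imwrite("pics/s4.png",cv2.resize(S["img"][160:280,210:340],None,fx=5,fy=5,interpolation=cv2.INTER_CUBIC)[:600])
```

```text
[0.58333657 0.14256828 0.24660571] [-0.09996267 -0.27744342 -0.76442757]
```

View pics/s4.png

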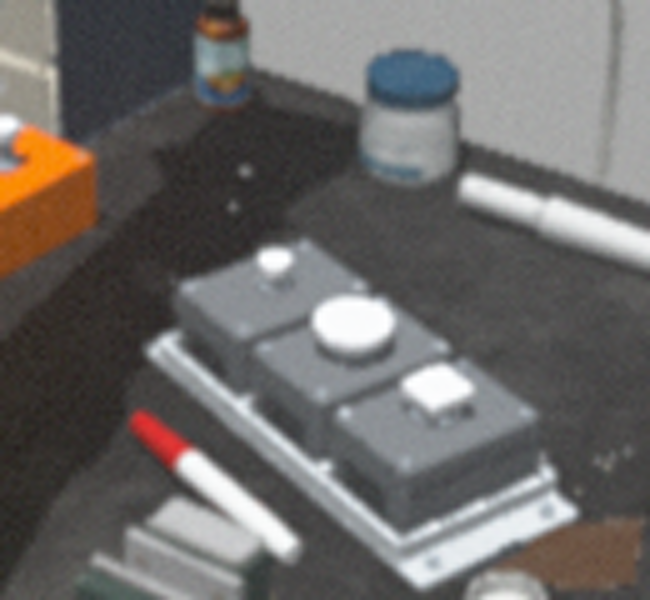

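All three caps are down: small at crop (275,260), wide at (353,325) and square at (437,387). The modules and the things around them have not moved, so I'm handing in.

```bash
python3 -c "
from workcell import *
print(job_done())"
```

```text
the job is handed in; nothing more can be done
None
```

I pressed the wide, square and small buttons in that order, each to roughly 10 mm of its 12 mm travel, and handed the job in at about 11 s; the last picture shows the modules and nearby things unmoved.

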